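# Eject a data logger from its dock and file it in the rack

### The arm

A 6-joint arm with a two-finger parallel gripper is mounted at the origin on the work surface. World frame = base frame: x ahead of the robot, y to its left, z up, the work surface at z = 0. Lengths are in m, angles in rad, forces in N, time in s.
With the tool pointing down it reaches from about 0.3 to 0.85 m from the base axis. Payload 5.4 kg.
Tool frame: the origin (TCP) lies midway between the tips of the shut fingers; the grasp point (between the pads) lies 19 mm behind it (bot.tcp_to_grasp is the distance from the TCP to the grasp point, in m); z points along the fingers, y is the line along which they close (so a half turn about z gives the same grasp; the last joint's range is limited). The gripper opens to 85 mm and grips with 20 to 120 N. Pads are 22 mm wide; open, the fingers measure 114 mm over their backs; the gripper's body (76 mm by 85 mm) begins 54 mm behind the grasp point. The pads swing forward as they close: fully open they stand 13 mm farther back than shut.
Start: joints at [-1.414, 0.158, 1.597, -0, 1.386, -0.21], TCP at [0.206, -0.537, 0.231] pointing down, gripper open.
Joint ranges: [-2.91, 2.91], [-0.94, 2.29], [0.18, 2.7], [-1.29, 4.43], [0.17, 2.64], [-3, 3]. Speed limits (rad/s): [2.57, 2.57, 3.14, 3.14, 3.14, 3.14].

### API

Orientations are given as a unit quaternion [w, x, y, z].
In Python, from cell import bot gives the robot as it stands. Calls block until the motion is done:
- bot.move_pose(position, orientation): joint-space move of the TCP to a pose.
- bot.line_to(position, ori=None, max_speed=0.15, force_limit=None): straight line of the TCP; ori=None keeps the orientation; max_speed is the mean speed in m/s. With force_limit (N) it stops when the force on the tool has changed by that much, and returns True; else False.
- bot.movej(angles): joint-space move.
- bot.move_gripper(opening): finger opening in m; the grip force is fixed at half the most; returns when the fingers have stopped.
- bot.pause(seconds).
- bot.inverse_kinematics(position, orientation): joint angles nearest the present ones, or None.
- bot.grab_frame(name): name is "side" or "top"; returns a dict with "img" (420x560x3 uint8, red, green, blue), "depth" (420x560 float32, m along the optical axis (not along the pixel's ray), 0 where there is no reading), "K" (3x3 intrinsics, pixels), "world_from_camera" (4x4, takes a point from camera to world coordinates). Camera axes: x right, y down, z forward; pixel columns grow to the right and rows downward; lengths in m; the calibration is good to about 2 mm. A picture is of the moment at which its call begins.
A pose or a line that the arm cannot do raises bot.Unreachable and nothing moves.
- bot.finish_job(): hands the job in; it is judged then, once.
Trained networks look in a picture, given as the dict that the camera call returned (one of the last four; its "shot" number tells which), for a name from the list of things; names that differ only in an ending like _2 or _b are one class to them, and where a whole thing is asked for, a point or a joint stands for the part that bears it (a point fixed in the world has none). Each returns a list of dicts, best first, with "confidence" (0 to 1); they miss things now and then, are a little off and sometimes report something else, mostly with a low value. They report only what shows in the picture. A call takes as long as a camera call. They do not tell look-alikes from the thing itself.
- bot.search_frame(thing, picture): "position" ([x, y, z] in m, in world coordinates, good to about 4 mm: the middle of the surface that is visible of it).
- bot.masks_of(thing, picture): "region" (420x560 bool, what is visible of it).
- bot.landmark_of(thing, picture): "position" ([x, y, z] in m, in world coordinates, good to about 4 mm: a listed point, or the origin of a listed thing).
Readings, each from a call of its own:
- bot.current_time(): time.
- bot.current_joint_positions(): joint angles.
- bot.current_dq(): joint speeds.
- bot.current_joint_torque(): joint torques, N m.
- bot.current_ee_pos(): TCP position.
- bot.current_tool_rot(): TCP orientation.
- bot.current_contact_force(): force on the tool from outside, world axes, zero at the start.
- bot.current_ft_torque(): the same for the moment, N m.
- bot.current_finger_gap(): finger opening in m.
- bot.current_gripper_force(): force on a finger pad.
Only numpy, scipy, OpenCV 4.12 (cv2) and the standard library are available. Lean on these libraries where they do the work, as an engineer would, in place of code of your own. Each camera call takes 0.05 s, during which the arm holds its last target. There are 200 camera calls.

### The job

Press the red eject key all the way down so that the orange data logger rises out of its dock, then grip the raised logger, lift it out and stand it upright on the cork mat. Let go of it there so that you can take it again by its two ends (its neighbours leave no finger room at its sides), and set it down gently in the empty middle bay of the aluminium rack, fully down between the ribs and upright. Do not push the blue and white loggers or the terracotta pots about.

Things in the scene. Friction and masses are not known exactly. Their poses are not given: they have to be found in the camera images.
- logger_center (a point): Centre (half-way up) of the loose orange plastic data logger, an upright box 66 mm long (x) x 40 mm wide (y) x 64 mm tall (z), about 0.25 kg, small dark screen on top. It starts in the dock's pocket, top flush with the dock's side walls, long side along the dock's x. Either end may face either way in the rack.
- logger: The orange logger itself; origin at the centre of its underside, 32 mm below its centre, same axes.
- dock: Fixed grey dock, left or right of the mat; origin on the table under the pocket centre, z up. Pocket 69 (x) x 43 (y) mm, floor 36 mm up; side walls at +y and -y, tops 100 mm up: above them grip the raised logger across its 40 mm width. A black horn at each x end (34.5 to 42.5 mm from the centre) reaches 136 mm up, so its ends cannot be gripped here. Eject key at x -82 mm, y 0.
- key_top (a point): Centre of the top of the red round eject key, 34 mm across, 125 mm above the table when up. Pushed straight down 36 mm it drives a steel pin up through the hole in the pocket floor, raising the logger 34 mm (its top then 134 mm above the table). Takes about 7 to 14 N; key and logger stay where they are left.
- eject_key (a joint): How far the key is pressed (m): 0 up, 0.036 fully down.
- mat: Fixed cork mat 120 x 120 mm and 4 mm thick; origin at the centre of its underside on the table, sides along its x and y.
- rack: Fixed aluminium rack, 92 (x) x 158 (y) mm, on the other side of the mat from the dock; origin on the table at its centre. Three bays along y at 51 mm pitch, long side along x: each 46 mm wide between 5 mm ribs (tops 17 mm above the table), 82 mm long between end lips 14 mm high, floor 5 mm above the table. Middle bay empty.
- bay (a point): Centre of the floor of the empty middle bay, 5 mm above the table; axes as the rack. A logger filed there has its centre 32 mm above this point.
- logger_blue_center (a point): Centre of a blue logger of the same size standing loose in the bay at the rack's +y side; leave it alone.
- logger_white_center (a point): Centre of a white logger of the same size standing loose in the bay at the rack's -y side; leave it alone.
- pot_a: Empty terracotta pot, 80 mm across the rim, 70 mm tall, origin at the centre of its underside; bystander.
- pot_b: Another such terracotta pot; bystander.
There are look-alikes about, which are no part of the job. Of the things like the logger, leave any that is green, turquoise or yellow; of the rest the larger one is meant.

How it is judged:
By the outcome, as a careful person would: the job done as asked, in the order asked, and still so for the second after the job is handed in, with the robot touching nothing.
It also fails if it takes over 64 s, if anything falls off the work surface, if the arm or the gripper's body presses on something with over 40 N, if the wrist force passes 120 N, or if a joint passes its speed limit or range.

## Working session

There is one attempt and no reset: what is moved stays moved. The work goes in short steps, each a Python script; the robot and the scene stay as the last script left them, time stands still between calls to the robot, and variables do not carry over. Pictures are saved under pics/ and viewed, at most 10 in all, crops included, and the job is handed in when it is done.

```bash
mkdir -p pics; ls
python3 - <<'E'
from cell import bot
import cv2,numpy as np
ims=[]
for n in("top","side"):
    f=bot.grab_frame(n); cv2.imwrite(f"pics/{n}0.png",f["img"][...,::-1])
    np.savez(f"/tmp/{n}0.npz",img=f["img"],depth=f["depth"],K=f["K"],T=f["world_from_camera"])
    print(n,f["world_from_camera"].round(3).tolist())
    for t in["logger_center","dock","key_top","mat","rack","bay","logger_blue_center","logger_white_center","pot_a"]:
        print(t,[(np.round(d["position"],3).tolist(),round(d["confidence"],2)) for d in bot.landmark_of(t,f)])
print(bot.current_time(),bot.current_tool_rot(),bot.current_finger_gap())
E
```

```text
pics
top [[0.016, -0.982, 0.186, 0.386], [-1.0, -0.017, -0.006, -0.023], [0.009, -0.186, -0.983, 1.264], [0.0, 0.0, 0.0, 1.0]]
logger_center [([0.734, -0.291, 0.024], 0.88), ([0.608, -0.358, 0.021], 0.79), ([0.592, -0.247, 0.072], 0.77), ([0.463, -0.38, 0.032], 0.68), ([0.41, -0.272, 0.033], 0.67)]
dock [([0.594, -0.248, -0.001], 0.74), ([0.519, 0.239, 0.037], 0.57)]
key_top [([0.514, -0.22, 0.128], 0.6)]
mat [([0.576, -0.003, 0.002], 0.91)]
rack [([0.537, 0.281, -0.001], 0.81)]
bay [([0.537, 0.287, 0.007], 0.55)]
logger_blue_center [([0.52, 0.234, 0.036], 0.69), ([0.548, 0.338, 0.042], 0.65)]
logger_white_center [([0.52, 0.235, 0.037], 0.75), ([0.596, -0.246, -0.001], 0.34)]
pot_a [([0.784, -0.166, -0.001], 0.88), ([0.774, 0.19, -0.001], 0.78)]
side [[-0.936, -0.223, 0.273, 0.357], [-0.352, 0.557, -0.752, 0.617], [0.016, -0.8, -0.6, 0.624], [0.0, 0.0, 0.0, 1.0]]
logger_center [([0.404, -0.271, 0.034], 0.72), ([0.463, -0.38, 0.03], 0.66), ([0.732, -0.287, 0.023], 0.57), ([0.587, -0.248, 0.068], 0.55)]
dock [([0.593, -0.244, 0.002], 0.66)]
key_top [([0.515, -0.222, 0.125], 0.53)]
mat [([0.573, -0.001, 0.001], 0.72)]
rack [([0.535, 0.287, -0.004], 0.73)]
bay [([0.534, 0.287, 0.009], 0.59)]
logger_blue_center [([0.548, 0.335, 0.039], 0.92)]
logger_white_center [([0.522, 0.236, 0.04], 0.69)]
pot_a [([0.783, 0.192, 0.001], 0.97), ([0.788, -0.168, -0.001], 0.94)]
1.0 [7.33137722e-06 9.83231695e-01 1.82360723e-01 3.64758613e-06] 0.08524504070296164
```

View pics/top0.png

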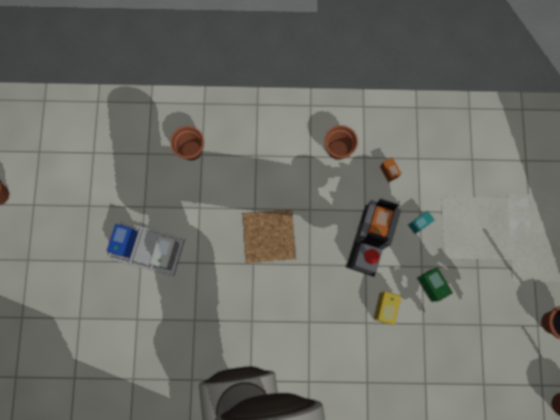

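View pics/side0.png

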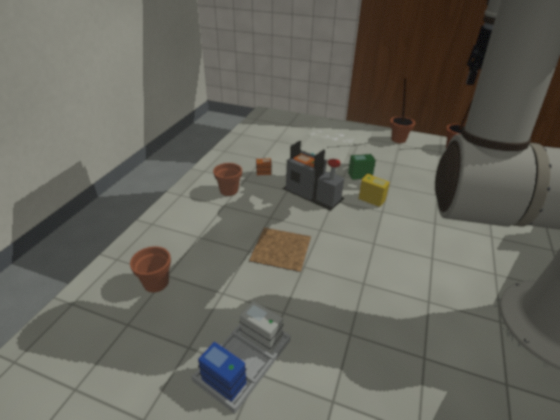

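Top view: the dock is at about (377,235) with the red key at (372,257). The orange logger is at (380,222), the small orange look-alike at (391,169), the mat at (269,236) and the rack at (145,248). Next I refine positions and yaws from depth.

```bash
cat > vis.py <<'E'
import numpy as np,cv2
def cloud(f,T="world_from_camera"):
    d=f["depth"];v,u=np.mgrid[:d.shape[0],:d.shape[1]]
    K=f["K"];p=np.stack([(u-K[0,2])/K[0,0]*d,(v-K[1,2])/K[1,1]*d,d],-1)
    T=f[T];P=p@T[:3,:3].T+T[:3,3];P[d==0]=np.nan
    return P
def sel(f,P,c,r,z0,z1,hue=None,smin=90):
    h=cv2.cvtColor(f["img"],cv2.COLOR_RGB2HSV)
    m=(np.hypot(P[...,0]-c[0],P[...,1]-c[1])<r)&(P[...,2]>z0)&(P[...,2]<z1)
    if hue: m&=(h[...,0]>=hue[0])&(h[...,0]<=hue[1])&(h[...,1]>smin)
    return P[m]
def rect(q):
    (c,s,a)=cv2.minAreaRect((q[:,:2]*1000).astype(np.float32))
    if s[0]<s[1]: a+=90;s=s[::-1]
    return np.round(c,1),np.round(s,1),round((a+90)%180-90,1),len(q),q[:,2].mean().round(4)
E
python3 - <<'E'
from vis import *
for n in("top","side"):
    f=dict(np.load(f"/tmp/{n}0.npz"));P=cloud(f,"T");print(n)
    for nm,a in dict(key=((.514,-.221),.04,.11,.14),logtop=((.594,-.247),.05,.088,.112,(3,22),110),walls=((.594,-.247),.06,.088,.112),
      horns=((.594,-.247),.06,.12,.15),mat=((.575,-.002),.1,.001,.012,(5,25),70),blue=((.548,.337),.05,.058,.09),white=((.521,.235),.05,.058,.09),
      rack=((.535,.286),.11,.008,.08)).items():
        q=sel(f,P,*a);print(nm,*(rect(q) if len(q)>3 else [len(q)]), q.mean(0).round(4) if len(q) else '')
E
```

```text
top
key [ 523.3 -227. ] [57.2 32.4] -20.5 224 0.1248 [ 0.516  -0.2234  0.1248]
logtop [ 592.8 -249.6] [65.3 42.5] -18.1 396 0.0993 [ 0.5928 -0.2483  0.0993]
walls [ 590.  -247.1] [85.8 71.3] -17.6 1094 0.0994 [ 0.591  -0.2465  0.0994]
horns [ 590.2 -247.3] [86.1 43. ] -17.7 204 0.1332 [ 0.5904 -0.2471  0.1332]
mat [ 5.705e+02 -5.000e-01] [118.7 117.6] 6.1 1998 0.0042 [ 5.7e-01 -2.0e-04  4.2e-03]
blue [546.5 334.3] [65.7 41.3] -13.5 554 0.0679 [0.5457 0.3333 0.0679]
white [520.5 236.5] [65.7 41.6] -14.1 545 0.068 [0.52   0.2353 0.068 ]
rack [532.8 279.2] [199.7  92. ] 76.0 2027 0.0465 [0.532  0.2812 0.0465]
side
key [ 524.  -227.4] [56.9 33.5] -17.9 129 0.1237 [ 0.519  -0.2226  0.1237]
logtop [ 592.8 -242.8] [68.8 45.4] -6.4 108 0.1 [ 0.5908 -0.2394  0.1   ]
walls [ 589.4 -247.2] [84.6 72.6] -18.2 543 0.0993 [ 0.5914 -0.2382  0.0993]
horns [ 589.2 -248.3] [86.  46.4] -18.3 159 0.1303 [ 0.5886 -0.2447  0.1303]
mat [570.1   1.2] [119.1 118.7] -84.2 1785 0.004 [0.5688 0.0043 0.004 ]
blue [546.6 334. ] [66.  40.9] -13.9 1142 0.0679 [0.5448 0.337  0.0679]
white [520.7 236.1] [66.  40.7] -14.3 871 0.0678 [0.519  0.2393 0.0678]
rack [535.  284.4] [159.6  93.3] 76.1 4445 0.0447 [0.5295 0.299  0.0447]
```

```bash
cat > arm.py <<'E'
from cell import bot
import numpy as np
def q(phi):  # tool down, finger line along world angle phi (deg)
    a=np.radians(phi+90)/2
    return [0,np.cos(a),np.sin(a),0]
DY=-18.0; D=np.array([.590,-.2472]); u=np.array([np.cos(np.radians(DY)),np.sin(np.radians(DY))])
KEY=D-.082*u
def st(m): print(m,"t",round(bot.current_time(),2),"tcp",bot.current_ee_pos().round(4),"F",np.round(bot.current_contact_force(),1),"gap",round(bot.current_finger_gap(),4))
E
python3 - <<'E'
from arm import *
from vis import *
o=q(DY-90)
bot.move_gripper(0); st("shut")
bot.move_pose([*KEY,.17],o)
bot.line_to([*KEY,.130],max_speed=.1)
print(bot.line_to([*KEY,.087],max_speed=.04,force_limit=30)); st("pressed")
bot.line_to([*KEY,.20],max_speed=.2)
bot.move_pose([.45,-.1,.25],o); bot.move_gripper(.085)
f=bot.grab_frame("top");P=cloud(f);cv2.imwrite("pics/top1.png",f["img"][120:330,250:500,::-1].repeat(2,0).repeat(2,1))
print("log",rect(sel(f,P,D,.05,.122,.15,(3,22),110)))
print("key",sel(f,P,KEY,.012,.06,.15).mean(0)); st("")
E
```

```text
shut t 1.77 tcp [ 0.2062 -0.5367  0.2313] F [-0.6  0.2 -0.6] gap 0.0
False
pressed t 5.17 tcp [ 0.5127 -0.2224  0.089 ] F [-2.7  2.4 12.8] gap -0.0
log (array([ 590.2, -247.3]), array([73.1, 41.1]), -18.2, 490, np.float64(0.1331))
key [nan nan nan]
 t 7.35 tcp [ 0.45 -0.1   0.25] F [-0.3 -0.6 -0.8] gap 0.0846<stdin>:12: RuntimeWarning: Mean of empty slice.
  ret = um.true_divide(
```

View pics/top1.png

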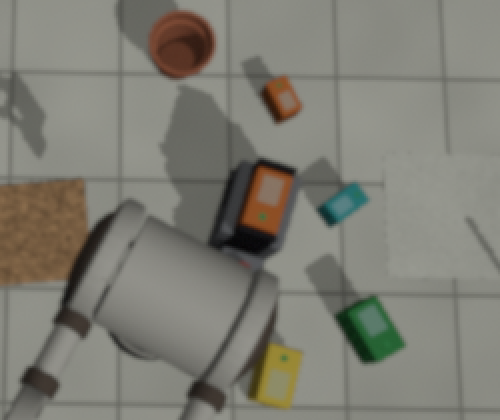

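The enlarged crop shows the logger raised between the horns, at about (268,197). I'll press the key once more, more firmly, to be sure it has bottomed, then grip the logger.

Run:
```python
from arm import *
from vis import *
o=q(DY-90)
bot.move_gripper(0)
bot.move_pose([*KEY,.15],o)
print(bot.line_to([*KEY,.078],max_speed=.06,force_limit=30)); st("pressed")
bot.line_to([*KEY,.20],max_speed=.25)
bot.move_gripper(.085)
bot.move_pose([*D,.19],o)
print(bot.line_to([*D,.101],max_speed=.1,force_limit=10)); st("down")
bot.move_gripper(.03); st("grip")
bot.line_to([*D,.21],max_speed=.1); st("lift"); print(bot.current_gripper_force())
f=bot.grab_frame("side");cv2.imwrite("pics/side1.png",f["img"][50:300,200:450,::-1].repeat(2,0).repeat(2,1))
```

```text
True
pressed t 9.78 tcp [ 0.5118 -0.2218  0.089 ] F [-3.   1.5  8. ] gap 0.0
False
down t 12.63 tcp [ 0.5906 -0.2476  0.102 ] F [ 0.1 -0.4  0.4] gap 0.0847
grip t 13.12 tcp [ 0.5902 -0.2474  0.1015] F [-1.3 -0.6  2.8] gap 0.0392
lift t 14.36 tcp [ 0.5895 -0.2469  0.2089] F [ 0.5  0.5 -1.8] gap 0.0395
63.83484721183777
```

View pics/side1.png

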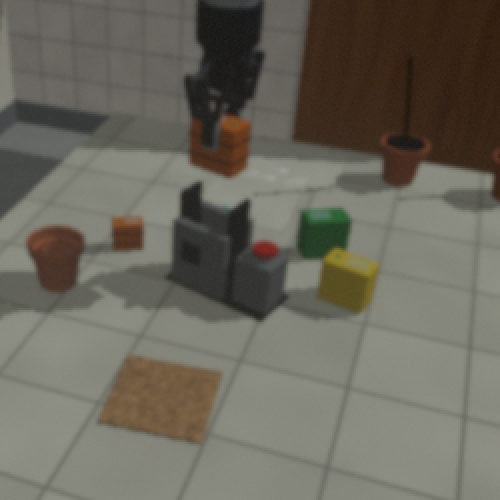

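The logger is held upright at about (220,145) in the enlarged crop, and the key is down at (265,250). Next I place it on the mat.

Run:
```python
from arm import *
from vis import *
o=q(6-90); M=[.570,.0]
bot.move_pose([*M,.16],o)
bot.line_to([*M,.045],max_speed=.12)
print(bot.line_to([*M,.031],max_speed=.02,force_limit=4)); st("touch")
bot.move_gripper(.085)
bot.line_to([*M,.16],max_speed=.2)
bot.move_pose([.40,-.05,.27],q(6)); st("clear")
for n in("top","side"):
    f=bot.grab_frame(n);P=cloud(f)
    print("log",rect(sel(f,P,M,.06,.055,.08)))
    if n=="top" or 1:
        C=np.array([.534,.2845]);a=np.radians(-14)
        q_=P-np.array([*C,0]);x=q_[...,0]*np.cos(a)+q_[...,1]*np.sin(a);y=-q_[...,0]*np.sin(a)+q_[...,1]*np.cos(a)
        # lips & middle ribs profile in rack frame
        m=(abs(x)<.055)&(abs(y)<.02)&(P[...,2]>.009)&(P[...,2]<.03);print("lips x",np.sort(x[m])[[0,-1]].round(4),np.histogram(x[m],np.arange(-.055,.056,.005))[0])
        m=(abs(x)<.038)&(abs(y)<.032)&(P[...,2]>.011)&(P[...,2]<.03);print("ribs y",np.histogram(y[m],np.arange(-.032,.033,.002))[0])
    cv2.imwrite(f"pics/{n}2.png",f["img"][...,::-1])
```

```text
True
touch t 17.02 tcp [ 0.5702 -0.      0.0357] F [-0.1 -0.   3.8] gap 0.0391
clear t 19.88 tcp [ 0.3999 -0.0499  0.2694] F [ 0.2 -0.4 -0.3] gap 0.0852
log (array([570.5,   0.6]), array([67., 40.]), 6.4, 521, np.float64(0.0672))
lips x [-0.0459  0.0461] [ 0  8 30  0  3  2  1  0  2  0  2  0  0  0  2  1  1  1  0 29  7  0]
ribs y [ 0  0  2  1  3  0  0  0  0  0  0  1  0  0  1  1  0  0  1  0  0  0  0  1
  0  0  0  7 33 30 12 22]
log (array([5.706e+02, 1.000e-01]), array([66.5, 41.9]), 7.1, 470, np.float64(0.066))
lips x [-0.0457  0.0468] [ 0 12 70  2  0  0  0  0  0  0  0  0  0  0  0  0  0  0  0 43 11  0]
ribs y [164   5  37  46  72   0   0   0   0   0   0   0   0   0   0   0   0   0
   0   0   0   0   0   0   0   0   0   5   9  10   4   3]
```

View pics/side2.png

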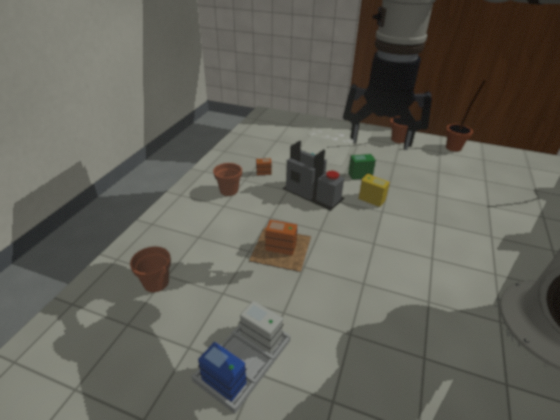

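The logger stands upright on the mat at about (281,236), and the ribs confirm the rack centre. Now I grip it by its ends and file it.

Run:
```python
from arm import *
from vis import *
o=q(6.5); M=[.5705,.0003]; B=[.534,.2845]; r=q(-14)
bot.move_pose([*M,.14],o)
print(bot.line_to([*M,.024],max_speed=.1,force_limit=8)); st("down")
bot.move_gripper(.055); st("grip")
bot.line_to([*M,.15],max_speed=.12); st("lift")
bot.move_pose([*B,.15],r)
bot.line_to([*B,.050],max_speed=.12); st("over")
print(bot.line_to([*B,.020],max_speed=.02,force_limit=5)); st("touch")
```

```text
False
down t 22.18 tcp [5.712e-01 2.000e-04 2.480e-02] F [0.5 0.5 0.2] gap 0.0854
grip t 22.48 tcp [5.715e-01 1.000e-04 2.510e-02] F [0.9 1.8 4.6] gap 0.0654
lift t 23.68 tcp [5.697e-01 5.000e-04 1.489e-01] F [ 0.  -0.7 -3.1] gap 0.0654
over t 25.77 tcp [0.5349 0.2847 0.0511] F [-0.3  0.1 -1.4] gap 0.0657
True
touch t 26.88 tcp [0.534  0.2845 0.0261] F [-0.3  1.   5.4] gap 0.0657
```

Run:
```python
from arm import *
from vis import *
B=np.array([.534,.2845])
bot.move_gripper(.085); bot.line_to([*B,.15],max_speed=.15)
bot.move_pose([.40,0,.28],q(0)); st("clear")
for n in("top","side"):
    f=bot.grab_frame(n);P=cloud(f)
    v=np.array([.2419,.9703])*.0505
    for nm,c in(("o",B),("b",B+v),("w",B-v)):
        q_=sel(f,P,c,.022,.058,.09);print(nm,len(q_),q_[:,2].mean().round(4),q_[:,2].std().round(4))
    print("o",rect(sel(f,P,B,.05,.058,.09,(3,22),110)))
    cv2.imwrite(f"pics/{n}3.png",f["img"][200:420,(60 if n=="top" else 150):(260 if n=="top" else 400),::-1].repeat(2,0).repeat(2,1))
```

```text
clear t 29.48 tcp [4.001e-01 4.000e-04 2.795e-01] F [-0.3 -0.3  0.2] gap 0.085
o 302 0.0682 0.0026
b 303 0.0681 0.0028
w 296 0.0683 0.0027
o (array([532.2, 284.6]), array([65.6, 41.6]), -14.6, 411, np.float64(0.0678))
o 518 0.0685 0.002
b 591 0.0686 0.0018
w 444 0.0685 0.002
o (array([532. , 284.3]), array([64.9, 40.1]), -13.4, 736, np.float64(0.0675))
```

View pics/side3.png

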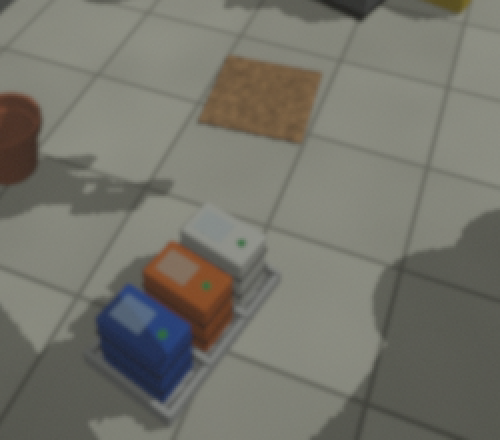

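The orange logger is in the middle bay at about (188,290), upright and at the same height as its neighbours. I'm handing the job in.

```bash
python3 -c "
from cell import bot
print(bot.finish_job())"
```

```text
the job is handed in; nothing more can be done
None
```

The job is handed in at about 30 s of robot time: the key was pressed fully down, and the orange logger was stood on the mat, regripped by its ends and set upright and level with its neighbours in the middle bay; the blue and white loggers were not moved and the arm kept clear of the pots.

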